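# Pick the sound galvanised bolts and nuts out of the rusty ones

### The arm

A 6-joint arm with a two-finger parallel gripper is mounted at the origin on the work surface; the furniture and walls round the work are solid. World frame = base frame: x ahead of the robot, y to its left, z up, the work surface at z = 0. Lengths are in m, angles in degrees, forces in N, time in s.
With the tool pointing down it reaches from about 0.35 to 0.975 m from the base axis. Payload 17.4 kg.
Tool frame: the origin (TCP) lies midway between the tips of the shut fingers; the grasp point (between the pads) lies 19 mm behind it; z points along the fingers, y is the line along which they close (so a half turn about z gives the same grasp; the last joint's range is limited). The gripper opens to 85 mm and grips with 20 to 120 N. Pads are 22 mm wide; open, the fingers measure 114 mm over their backs; the gripper's body (76 mm by 85 mm) begins 54 mm behind the grasp point. The pads swing forward as they close: fully open they stand 13 mm farther back than shut.
Start: joints at [-72.124, 6.646, 82.598, -0, 90.757, -2.166], TCP at [0.231, -0.634, 0.231] pointing down, gripper open.
Joint ranges: [-162.19, 162.19], [-47.58, 125.68], [4.15, 143.07], [-65.23, 245.23], [0.69, 171.88], [-170.13, 170.13]. Speed limits (degrees/s): [108.29, 108.29, 127.2, 180, 180, 180].

### API

Orientations are given as a 3x3 rotation matrix whose columns are the frame's x, y, z axes.
In Python, from bench import robot gives the robot as it stands. The module is installed in compiled form; this text tells all that it offers.
- The arm moves only by the tool send_rows, never from a script. Its argument "steps" is one flat list of numbers, 7 for each row, row after row: the finger opening in mm, from 0 to 85.4, then the shift along the tool's x, y, z in mm, then the turn, a rotation vector about the tool's x, y, z in rad. A call has 1 to 20 rows; each row is the pose to reach, as a shift and turn from the pose commanded when the call began, along the tool's axes at that moment; what a row does not reach only later rows make up. A row lasts 1/10 s, in which the tool goes at most 50 mm and 8.59 degrees, less where a joint would pass 70% of its speed; a pose out of reach is approached as far as the arm can. A call with a gripper value outside its range is refused whole. The fingers move at their own pace and stop on an object; the grip force is fixed at half the most. Time passes only in rows, so rows that repeat a pose let the fingers close. It gives the time, the measured TCP pose, the force and the opening at its end, in the units of the state.
- robot.read_state(): the state, without advancing time (a new reading comes with each control period).
- robot.capture(name): name is "side" or "top"; returns a dict with "pixels" (384x512x3 uint8, red, green, blue), "K" (3x3 intrinsics, pixels), "extrinsics" (4x4, takes a point from world to camera coordinates). Camera axes: x right, y down, z forward; pixel columns grow to the right and rows downward; lengths in m; the calibration is good to about 2 mm. A picture is of the moment at which its call begins. There is no depth.
- robot.hand_in(): hands the job in, once; it reports no verdict.
Trained networks look in a picture, given as the dict that the camera call returned (one of the last four; its "shot" number tells which), for a name from the list of things; names that differ only in an ending like _2 or _b are one class to them, and where a whole thing is asked for, a point or a joint stands for the part that bears it (a point fixed in the world has none). Each returns a list of dicts, best first, with "score" (0 to 1); they miss things now and then, are a little off and sometimes report something else, mostly with a low value. They report only what shows in the picture. A call takes as long as a camera call. They do not tell look-alikes from the thing itself.
- robot.regions_of(picture, query): "pixels" (384x512 bool, what is visible of it) and "rect" ([left, top, right, bottom] in pixels, round what is visible of it).
The state is a dict: "clock": time; "joints": joint angles; "qd": joint speeds; "joint_torque": joint torques, N m; "tcp_pos": TCP position; "tcp_rot": TCP orientation; "contact_force": force on the tool from outside, world axes, zero at the start; "moment": the same for the moment, N m; "opening": opening from 0.0 (shut) to 1.0 (fully open).
Only numpy, scipy, OpenCV 4.12 (cv2) and the standard library are available. Lean on these libraries where they do the work, as an engineer would, in place of code of your own. Each camera call takes 0.05 s, during which the arm holds its last target. There are 200 camera calls.

### The job

Pick the bright galvanised bolts and nuts out of the mixed fasteners on the bench: lay the two bolts in the blue bin and the two nuts flat in the yellow bin, one in each cell, all lying on the cell floor. Leave the four rusty bolts and nuts lying where they are.

Things in the scene. Friction and masses are not known exactly. Their poses are not given: they have to be found in the camera images.
- bolt_one_mid (a point): One of two identical bright, silvery-grey galvanised hex bolts lying on the bench. 71 mm long overall, shank 16 mm in diameter, hex head 27 mm across and 12 mm thick. The point is half-way along it and 12 mm above its underside (the shank's axis there is about 9 mm above the bench). Its y axis runs along the bolt towards the head (head from 24 to 36 mm, end of the thread at -35 mm). About 0.13 kg.
- bolt_two_mid (a point): The other of two identical bright, silvery-grey galvanised hex bolts lying on the bench. 71 mm long overall, shank 16 mm in diameter, hex head 27 mm across and 12 mm thick. The point is half-way along it and 12 mm above its underside (the shank's axis there is about 9 mm above the bench). Its y axis runs along the bolt towards the head (head from 24 to 36 mm, end of the thread at -35 mm). About 0.13 kg.
- nut_one_mid (a point): One of two identical bright, silvery-grey galvanised hex nuts lying flat. 36 mm across flats, 41 mm across corners, 19 mm high. The point is its centre, half-way up (9.5 mm above its underside). z axis = axis of the hole; flats face along its own x axis and 60 and 120 degrees from it. About 0.11 kg.
- nut_two_mid (a point): The other of two identical bright, silvery-grey galvanised hex nuts lying flat. 36 mm across flats, 41 mm across corners, 19 mm high. The point is its centre, half-way up (9.5 mm above its underside). z axis = axis of the hole; flats face along its own x axis and 60 and 120 degrees from it. About 0.11 kg.
- bin_blue: Blue open plastic bin for the bolts, fixed in a grey steel carrying tray beside the other bin (which of the two is nearer the robot changes). 104 mm (its x) by 180 mm (its y), 22 mm high, walls and floor 4 mm. One cross wall, as high as the rim, splits it into two equal cells of 96 x 84 mm inside, centred at y = +45 mm and y = -45 mm in its own frame. Origin: centre of its underside, 4 mm above the bench, so the cell floor is 8 mm and the rim 26 mm above the bench; z up.
- bin_yellow: Yellow open plastic bin for the nuts, fixed in a grey steel carrying tray beside the other bin (which of the two is nearer the robot changes). 104 mm (its x) by 180 mm (its y), 22 mm high, walls and floor 4 mm. One cross wall, as high as the rim, splits it into two equal cells of 96 x 84 mm inside, centred at y = +45 mm and y = -45 mm in its own frame. Origin: centre of its underside, 4 mm above the bench, so the cell floor is 8 mm and the rim 26 mm above the bench; z up.
- rusty_bolt_long_mid (a point): Rust-brown hex bolt, 89 mm long, head 34 mm across, shank 20 mm, lying on its side: scrap look-alike. Point: half-way along, 15 mm above the bench; y axis towards the head.
- rusty_bolt_thick_mid (a point): Rust-brown hex bolt, 87 mm long, head 41 mm across, shank 24 mm, lying on its side: scrap look-alike. Point: half-way along, 18 mm above the bench; y axis towards the head.
- rusty_nut_small_mid (a point): Rust-brown hex nut lying flat, 30 mm across flats, 34 mm across corners, 16 mm high: scrap look-alike. Point: its centre, half-way up.
- rusty_nut_big_mid (a point): Rust-brown hex nut lying flat, 45 mm across flats, 51 mm across corners, 24 mm high: scrap look-alike. Point: its centre, half-way up.
Things that resemble listed ones, but are neither listed nor needed, are in the scene too. Leave any green, orange or red look-alike of the part that bears nut_two_mid alone.

How it is judged:
By the outcome, as a careful person would: the job done as asked, in the order asked, and still so for the second after the job is handed in, with the robot touching nothing.
It also fails if it takes over 99 s, if anything falls off the work surface, if the arm or the gripper's body presses on something with over 40 N, if the wrist force passes 120 N, or if a joint passes its speed limit or range.

## Working session

There is one attempt and no reset: what is moved stays moved. The work goes in short steps, Python scripts to look and compute and a tool call to move; the robot and the scene stay as the last step left them, time stands still between calls to the robot, and variables do not carry over. Pictures are saved under pics/ and viewed, on a budget of 14 in all, crops included, one or two more only if the job needs it, and the job is handed in when it is done.

Besides the shell and the picture viewer there is one more tool, called after "Call:" as name(argument=value, ...) on one line, values as JSON. send_rows: Moves the arm, as the interface text tells. Its arguments: {"type":"object","properties":{"steps":{"type":"array"}},"required":["steps"]}

```bash
mkdir -p pics; cat > h.py <<'E'
import numpy as np, cv2
from bench import robot
def save(p,n): cv2.imwrite('pics/'+n+'.png',p['pixels'][:,:,::-1])
def ray(p,uv):
    E=np.array(p['extrinsics']);K=np.array(p['K']);R=E[:3,:3];t=E[:3,3]
    return -R.T@t, R.T@np.linalg.solve(K,[uv[0],uv[1],1])
def onz(p,uv,z):
    c,d=ray(p,uv); return c+d*(z-c[2])/d[2]
def proj(p,X):
    E=np.array(p['extrinsics']);q=np.array(p['K'])@(E[:3,:3]@np.array(X)+E[:3,3]);return q[:2]/q[2]
E
python3 - <<'E'
from h import *
s=robot.read_state();print(s['tcp_pos'],s['tcp_rot'],s['opening'],s['clock'])
a=robot.capture('top');b=robot.capture('side');save(a,'t0');save(b,'s0')
for p in(a,b):
    print(ray(p,(256,192)))
    for n in ['bolt_one_mid','nut_one_mid','bin_blue','bin_yellow','rusty_bolt_long_mid','rusty_nut_big_mid']:
        for r in robot.regions_of(p,n):
            m=r['pixels'];ys,xs=np.nonzero(m);u=(xs.mean(),ys.mean())
            print(n,round(r['score'],2),r['rect'],np.round(u),np.round(onz(p,u,.01),3),p['pixels'][m].mean(0).round())
E
```

```text
[ 0.23123812 -0.63394692  0.23053432] [[ 9.39464715e-01  3.42645462e-01 -3.69940181e-04]
 [ 3.42645657e-01 -9.39463981e-01  1.17558791e-03]
 [ 5.52643866e-05 -1.23118176e-03 -9.99999241e-01]] 1.0019937839424673 0.0
(array([0.23945268, 0.13187394, 0.94238286]), array([ 0.17146531,  0.00168826, -0.98519101]))
bolt_one_mid 0.52 [272.7, 165.3, 281.8, 195.0] [276. 180.] [0.433 0.085 0.01 ] [154. 147. 138.]
nut_one_mid 0.47 [304.4, 133.1, 321.0, 149.7] [315. 140.] [ 0.535 -0.011  0.01 ] [154. 145. 135.]
bin_blue 0.76 [145.1, 128.5, 220.2, 173.2] [183. 150.] [0.506 0.317 0.01 ] [ 36. 117. 203.]
bin_yellow 0.77 [142.3, 170.1, 219.6, 215.2] [181. 193.] [0.396 0.317 0.01 ] [225. 199.   6.]
rusty_bolt_long_mid 0.78 [336.4, 161.2, 351.7, 198.0] [344. 181.] [ 0.432 -0.081  0.01 ] [107.  81.  64.]
rusty_nut_big_mid 0.7 [302.9, 174.8, 319.9, 195.7] [310. 184.] [0.425 0.    0.01 ] [126.  99.  80.]
(array([0.1363282 , 0.94447922, 0.4508984 ]), array([ 0.27207373, -0.86879499, -0.41393102]))
bolt_one_mid 0.45 [234.9, 198.4, 257.3, 206.4] [248. 200.] [0.432 0.079 0.01 ] [170. 159. 148.]
bin_blue 0.92 [149.1, 210.6, 222.5, 260.2] [185. 235.] [0.513 0.311 0.01 ] [ 94. 125. 202.]
bin_yellow 0.71 [191.4, 217.7, 261.3, 268.4] [228. 243.] [0.401 0.31  0.01 ] [231. 212. 114.]
rusty_bolt_long_mid 0.59 [250.8, 173.1, 275.4, 186.8] [265. 179.] [ 0.431 -0.092  0.01 ] [116.  94.  81.]
rusty_bolt_long_mid 0.27 [190.1, 217.9, 263.6, 270.6] [228. 243.] [0.401 0.311 0.01 ] [231. 212. 114.]
rusty_nut_big_mid 0.48 [248.1, 185.5, 267.6, 195.7] [259. 189.] [ 0.425 -0.006  0.01 ] [126. 103.  88.]
```

```bash
python3 - <<'E'
import cv2
a=cv2.imread('pics/t0.png');cv2.imwrite('pics/t0c.png',cv2.resize(a[90:240,130:390],None,fx=3,fy=3,interpolation=cv2.INTER_CUBIC))
b=cv2.imread('pics/s0.png');cv2.imwrite('pics/s0c.png',cv2.resize(b[130:290,120:380],None,fx=3,fy=3,interpolation=cv2.INTER_CUBIC))
E
```

```text
(no output)
```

View pics/t0c.png

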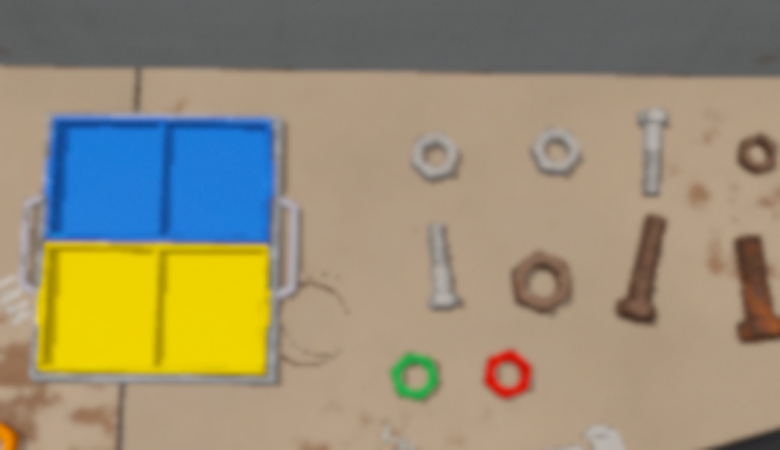

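View pics/s0c.png

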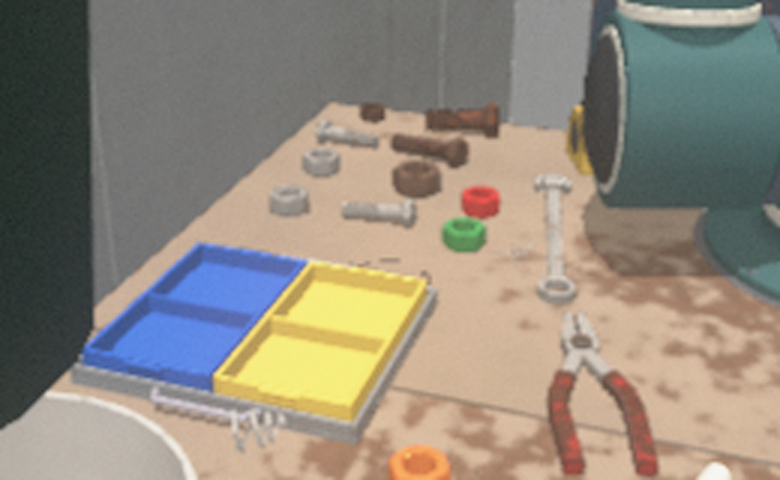

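View pics/t0.png

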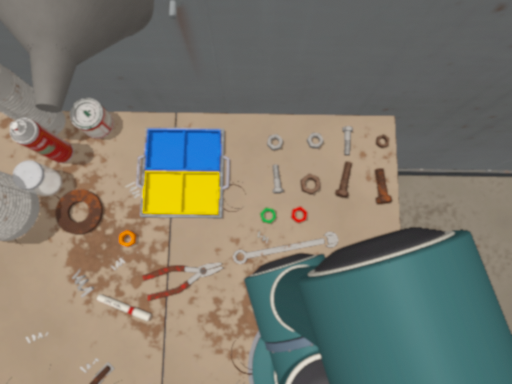

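The bright nuts are at (275,142) and (315,140) and the bright bolts at (278,179) and (347,140), all in top-view pixels. All four are silvery, unlike the rusty, green, red and orange pieces. The blue bin is farther from the robot and the yellow one nearer. There is a grey wall behind the bench edge, at row 113.

```bash
cat > seg.py <<'E'
from h import *
def grey(p,box,thr=45):
    l,t,r,b=box;h=cv2.cvtColor(p['pixels'],cv2.COLOR_RGB2HSV)
    m=np.zeros(h.shape[:2],np.uint8);m[t:b,l:r]=((h[t:b,l:r,1]<thr)*255)
    n,lab,st,c=cv2.connectedComponentsWithStats(m)
    if n<2:return None
    k=1+st[1:,4].argmax();return lab==k
def tri(p,u,q,v):
    c1,d1=ray(p,u);c2,d2=ray(q,v)
    s=np.linalg.lstsq(np.c_[d1,-d2],c2-c1,rcond=None)[0]
    a,b=c1+d1*s[0],c2+d2*s[1];return (a+b)/2,np.linalg.norm(a-b)
E
python3 - <<'E'
from seg import *
a=robot.capture('top');b=robot.capture('side')
B={'nut1':((262,130,290,154),(206,190,226,204)),'nut2':((303,128,330,154),(218,176,236,190)),
'bolt1':((268,160,290,198),(232,194,262,208)),'bolt2':((339,122,356,160),(222,168,248,181))}
for n,(x,y) in B.items():
    o=[]
    for p,bx in((a,x),(b,y)):
        m=grey(p,bx);yy,xx=np.nonzero(m);r=cv2.minAreaRect(np.c_[xx,yy].astype(np.float32))
        c,_=cv2.minEnclosingCircle(np.c_[xx,yy].astype(np.float32))
        o.append(np.array(r[0])+0);print(n,len(xx),(xx.min(),yy.min(),xx.max(),yy.max()),np.round(r[0],1),np.round(r[1],1),round(r[2]))
        if 'bolt' in n:
            pts=np.array([onz(p,(i,j),.01)[:2] for i,j in zip(xx,yy)]);c=pts.mean(0);_,_,V=np.linalg.svd(pts-c)
            v=V[0]*np.sign(V[0][0]);t=(pts-c)@v;print('  axis',np.degrees(np.arctan2(v[1],v[0])).round(1),'ends',np.round(c+v*t.min(),4),np.round(c+v*t.max(),4),'mid',np.round(c+v*(t.min()+t.max())/2,4))
        else: print('  z.01',onz(p,r[0],.014).round(4))
    P,e=tri(a,o[0],b,o[1]);print('  tri',P.round(4),'miss',e.round(4))
hs=cv2.cvtColor(a['pixels'],cv2.COLOR_RGB2HSV)
for n,lo,hi in(('blue',100,125),('yellow',22,34)):
    m=((hs[...,0]>=lo)&(hs[...,0]<=hi)&(hs[...,1]>150)).astype(np.uint8);m[:,:130]=0;m[:,235:]=0;m[:110]=0;m[225:]=0
    m=cv2.morphologyEx(m,cv2.MORPH_OPEN,np.ones((3,3)))
    yy,xx=np.nonzero(m);q=cv2.boxPoints(cv2.minAreaRect(np.c_[xx,yy].astype(np.float32)));print(n,[onz(a,k,.026).round(3)[:2].tolist() for k in q])
print('edge',onz(a,(200,113),0),onz(a,(380,115),0),'right',onz(a,(396,160),0))
z=lambda p,x:cv2.resize(p['pixels'][x[1]:x[3],x[0]:x[2],::-1],None,fx=8,fy=8,interpolation=cv2.INTER_CUBIC)
cv2.imwrite('pics/c1.png',z(a,(262,125,358,200)))
cv2.imwrite('pics/c2.png',z(b,(205,160,290,215)))
E
```

```text
nut1 156 (np.int64(267), np.int64(134), np.int64(282), np.int64(149)) [274.5 141.5] [15.6 14.1] 45
  z.01 [0.5292 0.0894 0.014 ]
nut1 114 (np.int64(210), np.int64(192), np.int64(222), np.int64(201)) [216.  196.5] [12.  9.] 0
  z.01 [0.5253 0.0964 0.014 ]
  tri [0.5295 0.089  0.0103] miss 0.0016
nut2 154 (np.int64(307), np.int64(133), np.int64(322), np.int64(147)) [314.5 140. ] [14. 15.] 90
  z.01 [ 0.5346 -0.0101  0.014 ]
nut2 98 (np.int64(221), np.int64(179), np.int64(232), np.int64(188)) [226.5 183.5] [ 9. 11.] 90
  z.01 [ 0.5329 -0.0045  0.014 ]
  tri [ 0.5355 -0.0105  0.0112] miss 0.0001
bolt1 181 (np.int64(273), np.int64(164), np.int64(282), np.int64(192)) [277.5 178. ] [28.  9.] 90
  axis 6.4 ends [0.402  0.0803] [0.4726 0.0883] mid [0.4373 0.0843]
bolt1 125 (np.int64(234), np.int64(196), np.int64(257), np.int64(204)) [245.5 200. ] [ 8. 23.] 90
  axis 14.2 ends [0.4048 0.0728] [0.4723 0.0899] mid [0.4386 0.0813]
  tri [0.438  0.0813 0.0092] miss 0.0009
bolt2 183 (np.int64(343), np.int64(126), np.int64(352), np.int64(154)) [347.5 140. ] [28.  9.] 90
  axis -2.6 ends [ 0.5008 -0.0904] [ 0.5743 -0.0937] mid [ 0.5375 -0.0921]
bolt2 97 (np.int64(225), np.int64(170), np.int64(245), np.int64(178)) [235.2 174. ] [20.5  6.3] 8
  axis -20.6 ends [ 0.4953 -0.078 ] [ 0.5867 -0.1123] mid [ 0.541  -0.0951]
  tri [ 0.5363 -0.0924  0.0134] miss 0.0004
blue [[0.55, 0.407], [0.553, 0.225], [0.454, 0.222], [0.451, 0.401]]
yellow [[0.344, 0.402], [0.447, 0.407], [0.447, 0.223], [0.343, 0.221]]
edge [0.60616826 0.27974577 0.        ] [ 0.60820056 -0.18044947  0.        ] right [ 0.49026872 -0.21592412  0.        ]
```

View pics/c1.png

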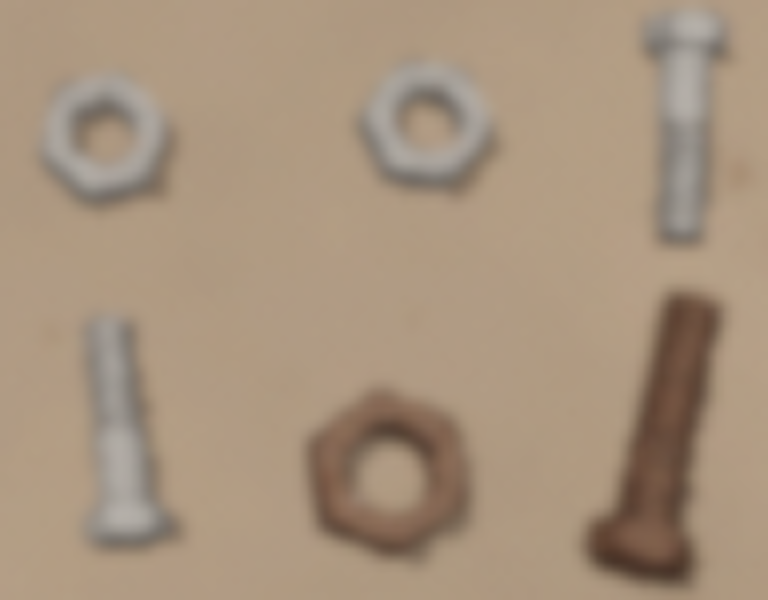

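The crop confirms the four silvery pieces. The triangulated heights of 9–13 mm agree with the text. Next I'll fit the nut angles, check what stands around the work, and work out the first move.

```bash
cat > mv.py <<'E'
from h import *
from scipy.spatial.transform import Rotation as R
def go(x,y,z,yaw):  # yaw = world angle of tool x, tool down
    s=robot.read_state();A=np.array(s['tcp_rot']);c,q=np.cos(np.radians(yaw)),np.sin(np.radians(yaw))
    T=np.array([[c,q,0],[q,-c,0],[0,0,-1.]])
    d=A.T@(np.array([x,y,z])-s['tcp_pos'])*1000
    print('shift',d.round(1),'turn',R.from_matrix(A.T@T).as_rotvec().round(4),'t',round(s['clock'],2),'F',np.round(s['contact_force'],1),'open',round(s['opening'],3))
E
python3 - <<'E'
from seg import *; from mv import go
a=robot.capture('top');b=robot.capture('side')
for n,c,bx,by in(('nut1',(.5295,.089),(262,130,290,154),(206,190,226,204)),('nut2',(.5355,-.0105),(303,128,330,154),(218,176,236,190))):
    best=[]
    ma=grey(a,bx).astype(np.uint8)
    k,_=cv2.findContours(ma,cv2.RETR_EXTERNAL,2);ma=cv2.drawContours(ma*0,k,-1,1,-1)
    big=cv2.resize(ma*255,None,fx=8,fy=8,interpolation=cv2.INTER_LINEAR)>127
    for ph in range(0,60,5):
      for dx in np.arange(-3,3.1,1):
        for dy in np.arange(-3,3.1,1):
          t=np.radians(ph+30+60*np.arange(6));P=[]
          for z in(0.0,.019):
            for q in t:P.append(proj(a,(c[0]+dx/1e3+.0208*np.cos(q),c[1]+dy/1e3+.0208*np.sin(q),z)))
          P=((np.array(P)+.5)*8).astype(np.float32);im=cv2.fillConvexPoly(np.zeros(big.shape,np.uint8),cv2.convexHull(P).astype(int),1)>0
          best.append(((im&big).sum()/(im|big).sum(),ph,dx,dy))
    d={}
    for s in best:d[s[1]]=max(d.get(s[1],(0,)),s)
    print(n,[(k,v[0].round(3),v[2],v[3]) for k,v in d.items()])
go(.434,.0838,.12,6)
cv2.imwrite('pics/s1.png',cv2.resize(b['pixels'][:,:,::-1],None,fx=1.5,fy=1.5))
E
```

```text
nut1 [(0, np.float64(0.882), np.float64(1.0), np.float64(0.0)), (5, np.float64(0.893), np.float64(1.0), np.float64(0.0)), (10, np.float64(0.893), np.float64(1.0), np.float64(0.0)), (15, np.float64(0.892), np.float64(1.0), np.float64(0.0)), (20, np.float64(0.88), np.float64(1.0), np.float64(0.0)), (25, np.float64(0.874), np.float64(0.0), np.float64(0.0)), (30, np.float64(0.863), np.float64(1.0), np.float64(0.0)), (35, np.float64(0.861), np.float64(1.0), np.float64(0.0)), (40, np.float64(0.863), np.float64(1.0), np.float64(0.0)), (45, np.float64(0.865), np.float64(1.0), np.float64(0.0)), (50, np.float64(0.871), np.float64(1.0), np.float64(0.0)), (55, np.float64(0.878), np.float64(1.0), np.float64(0.0))]
nut2 [(0, np.float64(0.877), np.float64(0.0), np.float64(-1.0)), (5, np.float64(0.874), np.float64(1.0), np.float64(-1.0)), (10, np.float64(0.87), np.float64(1.0), np.float64(-1.0)), (15, np.float64(0.864), np.float64(1.0), np.float64(-1.0)), (20, np.float64(0.864), np.float64(1.0), np.float64(-1.0)), (25, np.float64(0.859), np.float64(1.0), np.float64(-1.0)), (30, np.float64(0.859), np.float64(1.0), np.float64(-1.0)), (35, np.float64(0.859), np.float64(1.0), np.float64(-1.0)), (40, np.float64(0.862), np.float64(1.0), np.float64(-1.0)), (45, np.float64(0.866), np.float64(0.0), np.float64(-1.0)), (50, np.float64(0.869), np.float64(1.0), np.float64(-1.0)), (55, np.float64(0.88), np.float64(1.0), np.float64(-1.0))]
shift [ 436.4 -605.   111.3] turn [ 0.     -0.      0.2451] t 0.9 F [-0.2 -0.1 -1. ] open 1.002
```

View pics/s1.png

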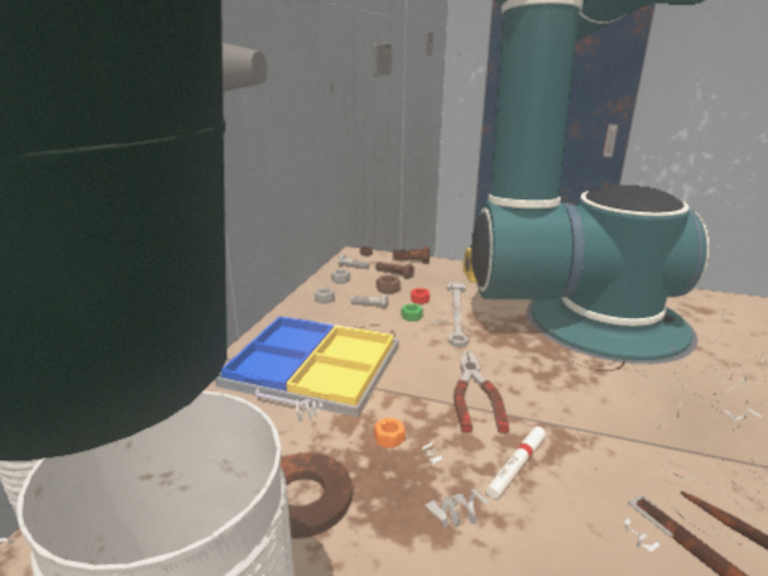

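The side view shows a large dark hanging cylinder near the camera on the left, and a nozzle sticking out of the wall. I'll locate both before moving near the bins.

```bash
python3 - <<'E'
from seg import *
a=robot.capture('top');b=robot.capture('side')
print('cyl bottom right edge');
for u in((68,85),(60,105),(36,105),(74,70),(152,15)):
  for v in((148,250),(75,303)): print(u,v,*[np.round(k,3) for k in tri(a,u,b,v)])
print('nozzle',*tri(a,(172,12),b,(172,44)))
print([ (z,onz(b,(148,250),z).round(3)) for z in(.2,.3,.4)],[ (z,onz(a,(68,90),z).round(3)) for z in(.2,.3,.4,.5)])
cv2.imwrite('pics/t1.png',cv2.resize(a['pixels'][:120,:240,::-1],None,fx=3,fy=3))
E
```

```text
cyl bottom right edge
(68, 85) (148, 250) [0.538 0.519 0.132] 0.146
(68, 85) (75, 303) [0.626 0.588 0.023] 0.079
(60, 105) (148, 250) [0.509 0.536 0.138] 0.111
(60, 105) (75, 303) [0.585 0.605 0.039] 0.043
(36, 105) (148, 250) [0.49  0.567 0.165] 0.123
(36, 105) (75, 303) [0.559 0.634 0.077] 0.062
(74, 70) (148, 250) [0.559 0.506 0.129] 0.172
(74, 70) (75, 303) [0.656 0.576 0.012] 0.106
(152, 15) (148, 250) [0.698 0.365 0.045] 0.253
(152, 15) (75, 303) [ 0.876  0.427 -0.15 ] 0.181
nozzle [0.56229967 0.24541693 0.44271633] 0.03938061637213741
[(0.2, array([0.377, 0.632, 0.2  ])), (0.3, array([0.281, 0.757, 0.3  ])), (0.4, array([0.185, 0.881, 0.4  ]))] [(0.2, array([0.573, 0.519, 0.2  ])), (0.3, array([0.528, 0.466, 0.3  ])), (0.4, array([0.483, 0.414, 0.4  ])), (0.5, array([0.438, 0.362, 0.5  ]))]
```

View pics/t1.png

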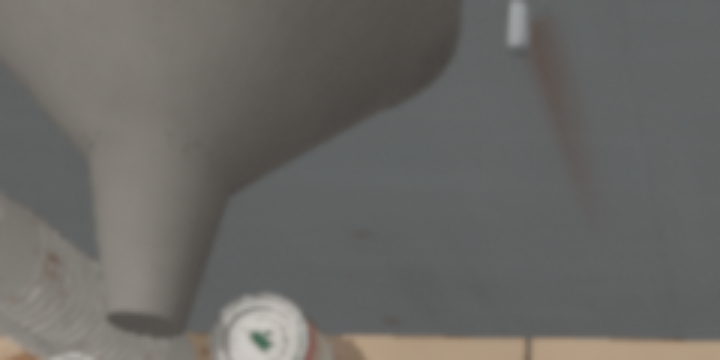

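```bash
python3 - <<'E'
from seg import *
a=robot.capture('top');b=robot.capture('side')
for u in((48,107),(60,109),(172,5)):
  for v in((168,40),(173,45),(172,55)): print(u,v,*[np.round(k,3) for k in tri(a,u,b,v)])
for d in(.2,.3,.4):
  c,r=ray(b,(75,303));r2=ray(b,(148,200))[1];p=c+r/np.linalg.norm(r)*d;print(d,p.round(3),proj(a,p).round(),(c+r2/np.linalg.norm(r2)*d).round(3),proj(a,c+r2/np.linalg.norm(r2)*d).round())
E
```

```text
(48, 107) (168, 40) [0.444 0.421 0.44 ] 0.008
(48, 107) (173, 45) [0.441 0.42  0.435] 0.002
(48, 107) (172, 55) [0.444 0.426 0.422] 0.007
(60, 109) (168, 40) [0.447 0.409 0.437] 0.017
(60, 109) (173, 45) [0.444 0.408 0.433] 0.007
(60, 109) (172, 55) [0.447 0.413 0.419] 0.002
(172, 5) (168, 40) [0.57  0.245 0.45 ] 0.036
(172, 5) (173, 45) [0.566 0.243 0.444] 0.05
(172, 5) (172, 55) [0.573 0.245 0.427] 0.059
0.2 [0.26  0.845 0.33 ] [-199.  239.] [0.244 0.798 0.367] [-200.  249.]
0.3 [0.322 0.795 0.269] [-123.  206.] [0.298 0.725 0.325] [-116.  216.]
0.4 [0.384 0.745 0.208] [-61. 178.] [0.352 0.652 0.284] [-45. 188.]
```

The pipe tip is at about (0.44, 0.42, 0.43), so I'll carry low, with the TCP at z ≤ 0.1 m near the bins. Moving above bolt one now.

Call:
send_rows(steps=[45,436,-605,111,0,0,0.245,45,436,-605,111,0,0,0.245,45,436,-605,111,0,0,0.245,45,436,-605,111,0,0,0.245,45,436,-605,111,0,0,0.245,45,436,-605,111,0,0,0.245,45,436,-605,111,0,0,0.245,45,436,-605,111,0,0,0.245,45,436,-605,111,0,0,0.245,45,436,-605,111,0,0,0.245,45,436,-605,111,0,0,0.245,45,436,-605,111,0,0,0.245,45,436,-605,111,0,0,0.245,45,436,-605,111,0,0,0.245,45,436,-605,111,0,0,0.245,45,436,-605,111,0,0,0.245,45,436,-605,111,0,0,0.245,45,436,-605,111,0,0,0.245])

```text
clock: 2.9
tcp_pos: [0.4335, 0.0829, 0.1205]
tcp_rot: [[0.995, 0.104, 0.0], [0.104, -0.995, -0.0], [0.0, 0.0, -1.0]]
contact_force: [0.7, 0.3, 0.1]
opening: 0.529
```

```bash
python3 - <<'E'
from mv import *
go(.434,.0838,.003,6)
b=robot.capture('side');cv2.imwrite('pics/s2.png',cv2.resize(b['pixels'][:,:,::-1],None,fx=1.5,fy=1.5))
E
```

```text
shift [  0.6  -0.9 117.5] turn [ 0.0003 -0.0001 -0.0002] t 2.9 F [0.7 0.3 0.1] open 0.529
```

View pics/s2.png

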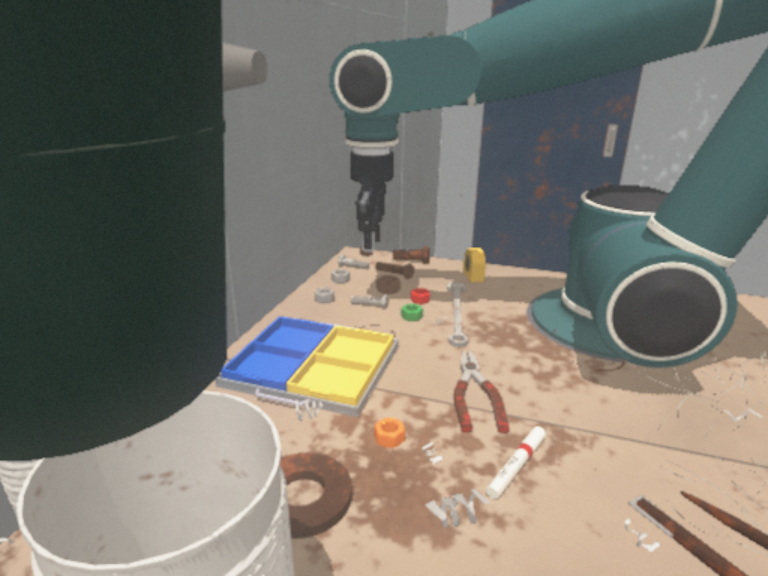

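The arm stands over the work with the fingers above the bolt. The wrist ball reaches only slightly past the tool axis on the wall side. Descending and gripping.

Call:
send_rows(steps=[40,1,-1,40,0,0,0,40,1,-1,75,0,0,0,40,1,-1,100,0,0,0,40,1,-1,112,0,0,0,40,1,-1,117,0,0,0,40,1,-1,117,0,0,0,0,1,-1,117,0,0,0,0,1,-1,117,0,0,0,0,1,-1,117,0,0,0,0,1,-1,117,0,0,0,0,1,-1,117,0,0,0,0,1,-1,117,0,0,0,0,1,-1,80,0,0,0,0,1,-1,40,0,0,0,0,1,-1,40,0,0,0])

```text
clock: 4.45
tcp_pos: [0.4368, 0.0851, 0.0861]
tcp_rot: [[0.994, 0.105, 0.008], [0.105, -0.994, 0.001], [0.008, -0.0, -1.0]]
contact_force: [0.7, -0.4, -1.9]
opening: 0.16
```

```bash
python3 - <<'E'
from mv import *
go(.497,.269,.08,0);go(.497,.269,.012,0)
b=robot.capture('side')
for y in(.08,.13,.18):
  c,d=ray(b,(242,53));k=(y-c[1])/d[1];print((c+k*d).round(3))
cv2.imwrite('pics/s3.png',cv2.resize(b['pixels'][30:230,170:350,::-1],None,fx=3,fy=3))
E
```

```text
shift [  79.1 -176.5    6.8] turn [-0.0007 -0.008   0.1051] t 4.45 F [ 0.7 -0.4 -1.9] open 0.16
shift [  78.5 -176.5   74.8] turn [-0.0007 -0.008   0.1051] t 4.45 F [ 0.7 -0.4 -1.9] open 0.16
[0.447 0.08  0.409]
[0.429 0.13  0.411]
[0.411 0.18  0.414]
```

View pics/s3.png

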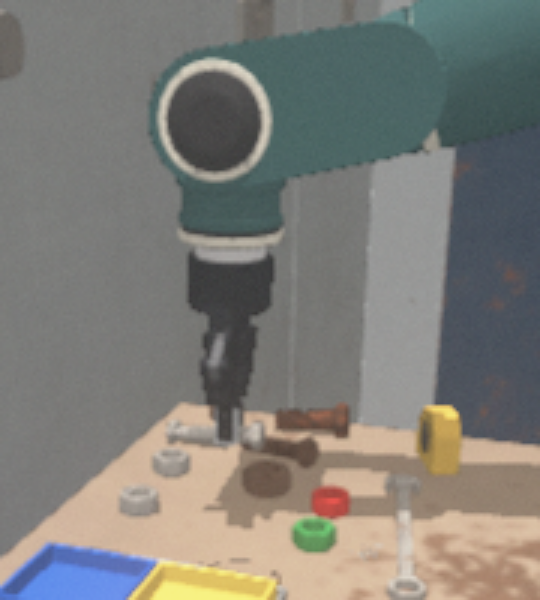

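The bolt is gripped (opening 0.16) and lifted. The wrist ball's centre is about 0.29 m above the TCP. Laying the bolt in the right-hand blue cell.

Call:
send_rows(steps=[0,83,-177,0,0,0,0.105,0,83,-177,0,0,0,0.105,0,83,-177,0,0,0,0.105,0,83,-177,0,0,0,0.105,0,83,-177,0,0,0,0.105,0,83,-177,0,0,0,0.105,0,83,-177,0,0,0,0.105,0,83,-177,35,0,0,0.105,0,83,-177,55,0,0,0.105,0,83,-177,62,0,0,0.105,0,83,-177,66,0,0,0.105,0,83,-177,68,0,0,0.105,0,83,-177,68,0,0,0.105,0,83,-177,68,0,0,0.105])

```text
clock: 5.9
tcp_pos: [0.4989, 0.2696, 0.0132]
tcp_rot: [[1.0, -0.0, 0.001], [-0.0, -1.0, 0.001], [0.001, -0.001, -1.0]]
contact_force: [-0.2, -0.2, -1.0]
opening: 0.16
```

```bash
python3 - <<'E'
from mv import *
s=robot.read_state();print(s['tcp_pos'],s['contact_force'])
b=robot.capture('side');cv2.imwrite('pics/s4.png',cv2.resize(b['pixels'][20:280,130:350,::-1],None,fx=2.2,fy=2.2))
E
```

```text
[0.49890892 0.2695743  0.01323672] [-0.23237936 -0.21983218 -1.03575416]
```

View pics/s4.png

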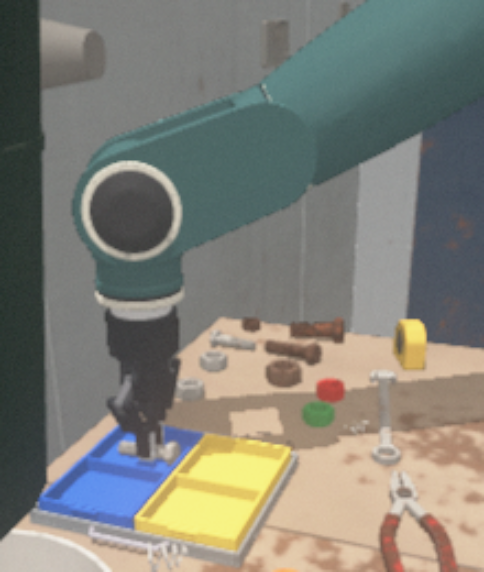

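Call:
send_rows(steps=[42,0,0,0,0,0,0,42,0,0,0,0,0,0,42,0,0,0,0,0,0,42,0,0,-40,0,0,0,42,0,0,-67,0,0,0,42,40,361,-67,0,0,0.045,42,40,361,-67,0,0,0.045,42,40,361,-67,0,0,0.045,42,40,361,-67,0,0,0.045,42,40,361,-67,0,0,0.045,42,40,361,-67,0,0,0.045,42,40,361,-67,0,0,0.045,42,40,361,-67,0,0,0.045,42,40,361,-67,0,0,0.045,42,40,361,-67,0,0,0.045,42,40,361,-67,0,0,0.045])

```text
clock: 7.55
tcp_pos: [0.5384, -0.0903, 0.0793]
tcp_rot: [[0.999, -0.044, -0.0], [-0.044, -0.999, 0.0], [-0.0, -0.0, -1.0]]
contact_force: [0.0, -0.1, -0.6]
opening: 0.494
```

```bash
python3 - <<'E'
from mv import *
go(.5385,-.092,.003,-2.6)
a=robot.capture('top');cv2.imwrite('pics/t4.png',cv2.resize(a['pixels'][100:240,130:400,::-1],None,fx=2.8,fy=2.8,interpolation=cv2.INTER_CUBIC))
E
```

```text
shift [ 0.2  1.7 76.3] turn [-0.0002  0.0002  0.0015] t 7.55 F [ 0.  -0.1 -0.6] open 0.494
```

View pics/t4.png

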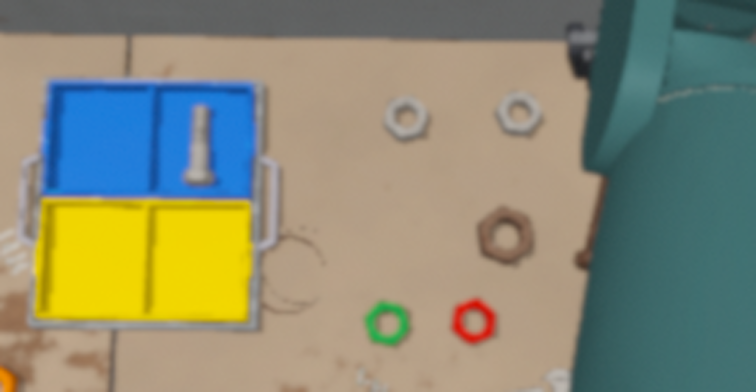

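Bolt one lies in the right blue cell. Gripping bolt two.

Call:
send_rows(steps=[42,0,0,40,0,0,0,42,0,0,60,0,0,0,42,0,0,71,0,0,0,42,0,0,76,0,0,0,42,0,0,76,0,0,0,0,0,0,76,0,0,0,0,0,0,76,0,0,0,0,0,0,76,0,0,0,0,0,0,76,0,0,0,0,0,0,76,0,0,0,0,0,0,76,0,0,0,0,0,0,40,0,0,0,0,0,0,10,0,0,0,0,0,0,10,0,0,0,0,0,0,10,0,0,0,0,0,0,10,0,0,0])

```text
clock: 9.2
tcp_pos: [0.5378, -0.0915, 0.0682]
tcp_rot: [[0.999, -0.045, -0.001], [-0.045, -0.999, 0.0], [-0.001, -0.0, -1.0]]
contact_force: [-0.1, 0.7, -2.2]
opening: 0.156
```

```bash
python3 -c "
from mv import *
go(.502,.20,.055,0);go(.502,.359,.055,0);go(.502,.359,.0125,0)"
```

```text
shift [ -49.  -289.5   13.3] turn [-0.0003  0.0014 -0.0453] t 9.2 F [-0.1  0.7 -2.2] open 0.156
shift [ -56.2 -448.4   13.4] turn [-0.0003  0.0014 -0.0453] t 9.2 F [-0.1  0.7 -2.2] open 0.156
shift [ -56.1 -448.4   55.9] turn [-0.0003  0.0014 -0.0453] t 9.2 F [-0.1  0.7 -2.2] open 0.156
```

Call:
send_rows(steps=[0,-49,-290,15,0,0,-0.045,0,-49,-290,15,0,0,-0.045,0,-49,-290,15,0,0,-0.045,0,-49,-290,15,0,0,-0.045,0,-49,-290,15,0,0,-0.045,0,-49,-290,15,0,0,-0.045,0,-49,-290,15,0,0,-0.045,0,-56,-448,18,0,0,-0.045,0,-56,-448,18,0,0,-0.045,0,-56,-448,18,0,0,-0.045,0,-56,-448,18,0,0,-0.045,0,-56,-448,18,0,0,-0.045,0,-56,-448,18,0,0,-0.045,0,-56,-448,40,0,0,-0.045,0,-56,-448,50,0,0,-0.045,0,-56,-448,54,0,0,-0.045,0,-56,-448,56,0,0,-0.045,0,-56,-448,56,0,0,-0.045,0,-56,-448,56,0,0,-0.045])

```text
clock: 11.1
tcp_pos: [0.503, 0.3586, 0.014]
tcp_rot: [[1.0, -0.0, 0.001], [-0.0, -1.0, 0.0], [0.001, -0.0, -1.0]]
contact_force: [1.0, -1.4, -0.6]
opening: 0.155
```

```bash
python3 -c "
from mv import *
go(.502,.359,.012,0);go(.502,.359,.055,0);go(.502,.2,.08,0);go(.530,.089,.08,0)"
```

```text
shift [-1.  -0.4  2. ] turn [-0.0005 -0.0007 -0.0003] t 11.1 F [ 1.  -1.4 -0.6] open 0.155
shift [ -1.   -0.4 -41. ] turn [-0.0005 -0.0007 -0.0003] t 11.1 F [ 1.  -1.4 -0.6] open 0.155
shift [ -0.9 158.6 -66.1] turn [-0.0005 -0.0007 -0.0003] t 11.1 F [ 1.  -1.4 -0.6] open 0.155
shift [ 27.1 269.5 -66.1] turn [-0.0005 -0.0007 -0.0003] t 11.1 F [ 1.  -1.4 -0.6] open 0.155
```

Call:
send_rows(steps=[0,0,0,1,0,0,0,42,0,0,1,0,0,0,42,0,0,1,0,0,0,42,0,0,1,0,0,0,42,0,0,-25,0,0,0,42,0,0,-41,0,0,0,55,0,158,-60,0,0,0,55,0,158,-60,0,0,0,55,0,158,-60,0,0,0,55,0,158,-60,0,0,0,55,27,270,-66,0,0,0.35,55,27,270,-66,0,0,0.35,55,27,270,-66,0,0,0.35,55,27,270,-66,0,0,0.35,55,27,270,-66,0,0,0.35,55,27,270,-66,0,0,0.35,55,27,270,-66,0,0,0.35,55,27,270,-66,0,0,0.35])

```text
clock: 12.9
tcp_pos: [0.5295, 0.0894, 0.0792]
tcp_rot: [[0.94, -0.341, -0.0], [-0.341, -0.94, 0.0], [-0.0, 0.0, -1.0]]
contact_force: [0.4, 1.0, 0.1]
opening: 0.644
```

```bash
python3 -c "
from mv import *
go(.530,.089,.004,-20)"
```

```text
shift [ 0.6  0.2 75.2] turn [0.     0.0001 0.0006] t 12.9 F [0.4 1.  0.1] open 0.644
```

Call:
send_rows(steps=[55,0,0,40,0,0,0,55,0,0,60,0,0,0,55,0,0,70,0,0,0,55,0,0,75,0,0,0,55,0,0,75,0,0,0,0,0,0,75,0,0,0,0,0,0,75,0,0,0,0,0,0,75,0,0,0,0,0,0,75,0,0,0,0,0,0,75,0,0,0,0,0,0,75,0,0,0,0,0,0,40,0,0,0,0,0,0,5,0,0,0,0,0,0,5,0,0,0,0,0,0,5,0,0,0,0,0,0,5,0,0,0])

```text
clock: 14.5
tcp_pos: [0.5292, 0.0885, 0.0734]
tcp_rot: [[0.939, -0.343, -0.001], [-0.343, -0.939, -0.0], [-0.001, 0.0, -1.0]]
contact_force: [0.0, 0.1, -1.8]
opening: 0.401
```

```bash
python3 - <<'E'
from mv import *
go(.396,.269,.075,0);go(.396,.269,.013,0)
a=robot.capture('top');b=robot.capture('side')
A=cv2.resize(a['pixels'][105:235,130:330,::-1],(600,390));B=cv2.resize(b['pixels'][130:270,130:330,::-1],(600,420))
cv2.imwrite('pics/m5.png',cv2.resize(np.vstack([A,B]),None,fx=.74,fy=.74))
E
```

```text
shift [-187.1 -123.9   -1.5] turn [ 3.000e-04  1.000e-03 -3.503e-01] t 14.5 F [ 0.   0.1 -1.8] open 0.401
shift [-187.  -123.9   60.5] turn [ 3.000e-04  1.000e-03 -3.503e-01] t 14.5 F [ 0.   0.1 -1.8] open 0.401
```

View pics/m5.png

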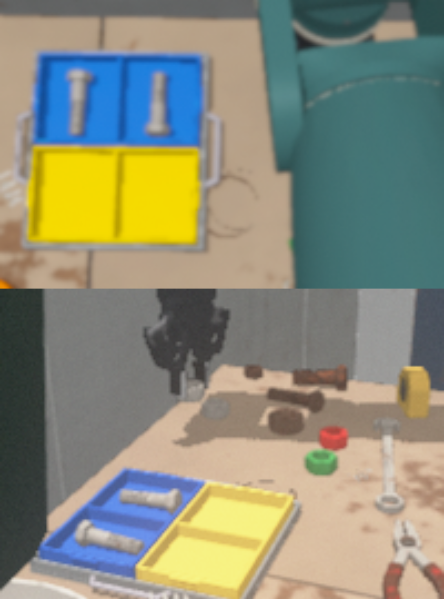

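Both bolts lie in their blue cells and the first nut is held. Placing it in the right yellow cell.

Call:
send_rows(steps=[0,-187,-124,-2,0,0,-0.35,0,-187,-124,-2,0,0,-0.35,0,-187,-124,-2,0,0,-0.35,0,-187,-124,-2,0,0,-0.35,0,-187,-124,-2,0,0,-0.35,0,-187,-124,-2,0,0,-0.35,0,-187,-124,-2,0,0,-0.35,0,-187,-124,-2,0,0,-0.35,0,-187,-124,30,0,0,-0.35,0,-187,-124,50,0,0,-0.35,0,-187,-124,57,0,0,-0.35,0,-187,-124,60,0,0,-0.35,0,-187,-124,60,0,0,-0.35,0,-187,-124,60,0,0,-0.35,0,-187,-124,60,0,0,-0.35])

```text
clock: 16.1
tcp_pos: [0.397, 0.2693, 0.0151]
tcp_rot: [[1.0, -0.0, 0.001], [-0.0, -1.0, 0.001], [0.001, -0.001, -1.0]]
contact_force: [0.2, 0.8, -0.8]
opening: 0.406
```

```bash
python3 -c "
from mv import *
s=robot.read_state();print(s['tcp_pos'])
go(.396,.269,.0125,0);go(.5355,-.011,.08,28);go(.5355,-.011,.08,-30)"
```

```text
[0.39700196 0.26933751 0.01513609]
shift [-1.   0.3  2.6] turn [-0.0007 -0.0011 -0.0003] t 16.1 F [ 0.2  0.8 -0.8] open 0.406
shift [138.7 280.2 -64.9] turn [-4.00e-04 -1.20e-03 -4.89e-01] t 16.1 F [ 0.2  0.8 -0.8] open 0.406
shift [138.7 280.2 -64.9] turn [-0.0009 -0.0009  0.5233] t 16.1 F [ 0.2  0.8 -0.8] open 0.406
```

Call:
send_rows(steps=[0,0,0,2,0,0,0,0,0,0,2,0,0,0,46,0,0,2,0,0,0,46,0,0,2,0,0,0,46,0,0,2,0,0,0,46,0,0,-30,0,0,0,46,0,0,-65,0,0,0,55,139,280,-65,0,0,0.54,55,139,280,-65,0,0,0.54,55,139,280,-65,0,0,0.54,55,139,280,-65,0,0,0.54,55,139,280,-65,0,0,0.54,55,139,280,-65,0,0,0.54,55,139,280,-65,0,0,0.54,55,139,280,-65,0,0,0.54,55,139,280,-65,0,0,0.54,55,139,280,-65,0,0,0.54,55,139,280,-65,0,0,0.54])

```text
clock: 17.9
tcp_pos: [0.5352, -0.0097, 0.0794]
tcp_rot: [[0.858, -0.513, 0.0], [-0.513, -0.858, 0.0], [0.0, -0.0, -1.0]]
contact_force: [0.6, -0.3, -0.1]
opening: 0.643
```

```bash
python3 -c "
from mv import *
go(.536,-.011,.004,-31)"
```

```text
shift [ 1.4  0.7 75.4] turn [-0.0002 -0.0001  0.0024] t 17.9 F [ 0.6 -0.3 -0.1] open 0.643
```

Call:
send_rows(steps=[55,1,0,40,0,0,0,55,1,0,60,0,0,0,55,1,0,70,0,0,0,55,1,0,75,0,0,0,55,1,0,75,0,0,0,0,1,0,75,0,0,0,0,1,0,75,0,0,0,0,1,0,75,0,0,0,0,1,0,75,0,0,0,0,1,0,75,0,0,0,0,1,0,75,0,0,0,0,1,0,40,0,0,0,0,1,0,5,0,0,0,0,1,0,5,0,0,0,0,1,0,5,0,0,0,0,1,0,5,0,0,0])

```text
clock: 19.5
tcp_pos: [0.5359, -0.0114, 0.0735]
tcp_rot: [[0.858, -0.514, -0.001], [-0.514, -0.858, 0.0], [-0.001, 0.0, -1.0]]
contact_force: [-0.7, 0.1, -1.2]
opening: 0.404
```

```bash
python3 -c "
from mv import *
go(.396,.2,.06,0);go(.396,.358,.055,0);go(.396,.358,.013,0)"
```

```text
shift [-228.7 -109.3   13.7] turn [ 2.000e-04  9.000e-04 -5.402e-01] t 19.5 F [-0.7  0.1 -1.2] open 0.404
shift [-310.  -244.8   18.7] turn [ 2.000e-04  9.000e-04 -5.402e-01] t 19.5 F [-0.7  0.1 -1.2] open 0.404
shift [-309.9 -244.8   60.7] turn [ 2.000e-04  9.000e-04 -5.402e-01] t 19.5 F [-0.7  0.1 -1.2] open 0.404
```

Call:
send_rows(steps=[0,-229,-109,14,0,0,-0.54,0,-229,-109,14,0,0,-0.54,0,-229,-109,14,0,0,-0.54,0,-229,-109,14,0,0,-0.54,0,-229,-109,14,0,0,-0.54,0,-229,-109,14,0,0,-0.54,0,-310,-245,17,0,0,-0.54,0,-310,-245,17,0,0,-0.54,0,-310,-245,17,0,0,-0.54,0,-310,-245,17,0,0,-0.54,0,-310,-245,17,0,0,-0.54,0,-310,-245,17,0,0,-0.54,0,-310,-245,17,0,0,-0.54,0,-310,-245,40,0,0,-0.54,0,-310,-245,52,0,0,-0.54,0,-310,-245,58,0,0,-0.54,0,-310,-245,61,0,0,-0.54,0,-310,-245,61,0,0,-0.54,0,-310,-245,61,0,0,-0.54])

```text
clock: 21.4
tcp_pos: [0.3969, 0.3581, 0.014]
tcp_rot: [[1.0, -0.0, 0.001], [-0.0, -1.0, 0.0], [0.001, -0.0, -1.0]]
contact_force: [-0.6, -2.3, 1.3]
opening: 0.408
```

```bash
python3 -c "
from mv import *
print(robot.read_state()['tcp_pos']);go(.396,.358,.0125,0);go(.396,.358,.055,0);go(.42,0,.15,0)"
```

```text
[0.3968925  0.35811229 0.01396793]
shift [-0.9  0.1  1.5] turn [-0.0004 -0.0007 -0.0005] t 21.4 F [-0.6 -2.3  1.3] open 0.408
shift [ -0.9   0.1 -41. ] turn [-0.0004 -0.0007 -0.0005] t 21.4 F [-0.6 -2.3  1.3] open 0.408
shift [  23.4  358.  -136.2] turn [-0.0004 -0.0007 -0.0005] t 21.4 F [-0.6 -2.3  1.3] open 0.408
```

Touching the floor now, so I release it, lift and back away.

Call:
send_rows(steps=[46,0,0,0,0,0,0,46,0,0,0,0,0,0,46,0,0,0,0,0,0,46,0,0,-25,0,0,0,46,0,0,-41,0,0,0,46,20,358,-120,0,0,0,46,20,358,-120,0,0,0,46,20,358,-120,0,0,0,46,20,358,-120,0,0,0,46,20,358,-120,0,0,0,46,20,358,-120,0,0,0,46,20,358,-120,0,0,0,46,20,358,-120,0,0,0,46,20,358,-120,0,0,0,46,20,358,-120,0,0,0,46,20,358,-120,0,0,0])

```text
clock: 23.0
tcp_pos: [0.4164, 0.0009, 0.1332]
tcp_rot: [[1.0, 0.001, -0.0], [0.001, -1.0, 0.0], [-0.0, -0.0, -1.0]]
contact_force: [-0.3, 0.0, 0.3]
opening: 0.54
```

```bash
python3 - <<'E'
from mv import *
a=robot.capture('top');b=robot.capture('side');print(robot.read_state()['tcp_pos'])
A=cv2.resize(a['pixels'][105:235,130:330,::-1],(600,390));B=cv2.resize(b['pixels'][150:280,130:330,::-1],(600,390))
cv2.imwrite('pics/m6.png',cv2.resize(np.vstack([A,B]),None,fx=.76,fy=.76))
E
```

```text
[0.41634512 0.00103817 0.13307867]
```

View pics/m6.png

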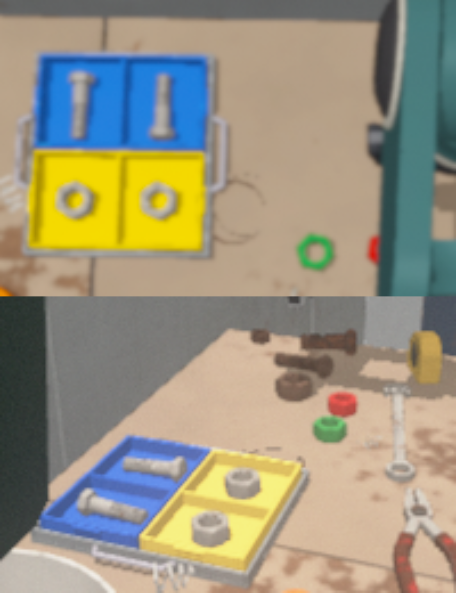

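All four pieces lie flat in their own cells, and the rusty and coloured pieces have not moved. The robot is clear of everything, so I'm handing in.

```bash
python3 -c "
from bench import robot
print(robot.hand_in())"
```

```text
the job is handed in; nothing more can be done
None
```

The job is done and handed in at about 23 s on the robot's clock, with the arm backed off and touching nothing. The two galvanised bolts lie in the blue bin and the two galvanised nuts lie flat in the yellow bin, one per cell; I placed the bolts first.

- **Last checks:** The final top and side pictures show all four pieces on their cell floors. The rusty, green and red pieces look unmoved in the side view. I checked this by eye and did not measure their positions again. The arm hid the rusty pieces in the final top view, and the orange nut is barely in frame.
- **Forces and grips:** The forces read at the end of each move stayed below about 3 N. Finger openings of 0.16 for the bolts and 0.40 for the nuts matched a shank grip and a grip across the flats.
- **Disagreements:** The two cameras differed by up to about 6 mm in y when I used single views at an assumed height. Triangulating from both left misses under 2 mm and heights of 9–13 mm, as the text says. The fit of the nuts' turning angle was weak, but both nuts gripped cleanly.

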